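# Clamp a casting in the draw-latch fixture

## Robot

A 6-joint arm with a two-finger parallel gripper is mounted at the origin on a cart in front of the work surface, level with it; the furniture and walls round the work are solid. World frame = base frame: x ahead of the robot, y to its left, z up, the work surface at z = 0. Lengths are in m, angles in rad, forces in N, time in s.
With the tool pointing down it reaches from about 0.3 to 0.775 m from the base axis. Payload 14.6 kg.
Tool frame: the origin (TCP) lies between the finger pads; the fingertips stand 14 mm ahead of it and the grasp point (between the pads) lies 5 mm behind it; z points along the fingers, y is the line along which they close (so a half turn about z gives the same grasp; the last joint's range is limited). The gripper opens to 94 mm and grips with 3 to 60 N. Pads are 16 mm wide; open, the fingers measure 119 mm over their backs; the gripper's body (75 mm by 177 mm) begins 78 mm behind the grasp point.
Start: joints at [1.134, 0.3, 1.521, -0, 1.321, -0.067], TCP at [0.199, 0.513, 0.219] pointing down, gripper open.
Joint ranges: [-3.03, 3.03], [-0.79, 2.21], [0.23, 2.52], [-1.04, 4.18], [0, 3.07], [-2.55, 2.55]. Speed limits (rad/s): [2.22, 2.22, 2.57, 3.14, 3.14, 3.14].

## Interface

Orientations are given as [roll, pitch, yaw] about the fixed x, y, z axes, in that order (R = Rz(yaw) Ry(pitch) Rx(roll)).
In Python, from station import ctrl gives the robot as it stands. The module is installed in compiled form; this text tells all that it offers.
- The arm moves only by the tool move_arm, never from a script. Its argument "targets" is a list of rows, each a list of 7 numbers: the opening, from -1 (shut) to 1 (fully open), then the shift along the tool's x, y, z in units of 50 mm (1.0 is 50 mm), then the turn, a rotation vector about the tool's x, y, z in rad. A call has 1 to 12 rows; each row is the pose to reach, as a shift and turn from the pose commanded when the call began, along the tool's axes at that moment; what a row does not reach only later rows make up. A row lasts 1/10 s, in which the tool goes at most 50 mm and 8.59 degrees, less where a joint would pass 70% of its speed; a pose out of reach is approached as far as the arm can. A call with a gripper value outside its range is refused whole. The fingers move at their own pace and stop on an object; "grip_force" is the grip in N (left out, the last holds). Time passes only in rows, so rows that repeat a pose let the fingers close. It gives the time, the measured TCP pose, the force, the opening and the grip force at its end, in the units of the state.
- ctrl.get_obs(): the state, without advancing time (a new reading comes with each control period).
- ctrl.camera(name): name is "side" or "top" or "wrist"; returns (picture, depth): 420x560x3 uint8, red, green, blue; 420x560 float32, m along the optical axis (not along the pixel's ray), 0 where there is no reading.
- ctrl.camera_params(name): a dict with "intrinsics" (3x3 intrinsics, pixels), "rvec" (rotation vector, rad) and "tvec" (3), from world to camera coordinates, as OpenCV has them; the wrist camera has in their place "T_tool_cam" (4x4, takes a point from camera to tool coordinates, whose origin is the TCP and whose axes are the flange's). Camera axes: x right, y down, z forward; pixel columns grow to the right and rows downward; lengths in m; the calibration is good to about 2 mm. A picture is of the moment at which its call begins: read the wrist's pose just before it. camera_params takes no time and is no camera call.
- ctrl.hand_in(): hands the job in; it is judged then, once.
Trained networks look in the newest picture that a camera, given by its name, has taken for a name from the list of things; names that differ only in an ending like _2 or _b are one class to them, and where a whole thing is asked for, a point or a joint stands for the part that bears it (a point fixed in the world has none). Each returns a list of dicts, best first, with "score" (0 to 1); they miss things now and then, are a little off and sometimes report something else, mostly with a low value. They report only what shows in the picture. A call takes as long as a camera call.
- ctrl.cut_out(camera, target): "region" (420x560 bool, what is visible of it) and "point" ([column, row] in pixels, amid what is visible of it).
- ctrl.tip_of(camera, target): "point" ([column, row] in pixels: a listed point, or the origin of a listed thing).
The state is a dict: "time_s": time; "qpos": joint angles; "joint_vel": joint speeds; "tau": joint torques, N m; "ee_pos": TCP position; "eef_rot": TCP orientation; "force": force on the tool from outside, world axes, zero at the start; "moment": the same for the moment, N m; "grip_width": finger opening in m; "grip_force": force on a finger pad.
Only numpy, scipy, OpenCV 4.12 (cv2) and the standard library are available. Lean on these libraries where they do the work, as an engineer would, in place of code of your own. Each camera call takes 0.05 s, during which the arm holds its last target. There are 200 camera calls.

## Task

Lift the top casting straight off the pile without shifting the two beneath it, and lay it rib up in the blue fixture, in the nest between the steel fence and the dark sliding jaw. Then pull the latch's wire bail forward over the brass keeper hook, let it drop behind the hook, and push the red lever over centre all the way down, no harder than needed, so that the latch draws the jaw in and clamps the casting. Leave the tools lying around as they are.

Things in the scene. Friction and masses are not known exactly. Their poses are not given: they have to be found in the camera images.
- casting_top: The aluminium casting to clamp, on top of the pile: an inverted T, about 0.3 kg. Flange 40 mm (its x) by 140 mm (y) by 14 mm; along its middle stands a rib 12 mm thick (x), 108 mm long at the top, whose top is 44 mm above the underside. Take it by the rib. Origin: centre of the underside, z up; both ends alike.
- casting_low_a: Lower casting of the pile, same form; lies flat, its y axis roughly across that of the top casting, which rests on the two ribs. Must stay where it is.
- casting_low_b: Second lower casting, same form, about 75 mm beside the first (along the first's +x). Must stay where it is.
- fixture: Fixture fixed to the bench: blue base plate 284 mm (x) by 200 mm (y) by 10 mm; origin: centre of its underside, z up. In a row along its x: latch (lever and wire bail) at -x, brass keeper hook, steel fence, nest for the casting, dark jaw at +x. Lever and bail move in its x-z plane at y = 0.
- fence: Fixed steel fence bar, 14 mm (x) by 140 mm (y) by 12 mm, top 22 mm above the bench; origin at its centre; axes as the fixture's. The casting is clamped against its +x face.
- nest (a point): Point on the nest's floor (10 mm above the bench) where the centre of the casting's underside goes, its flange 4 mm off the fence; axes as the fixture's. The casting's long (y) axis lies along the fixture's y, either way round, the flange between fence and jaw. The nest is 164 mm long (y) and 50 to 58 mm wide (x) at the start.
- yoke_home (a point): Where the jaw's face (top 22 mm above the bench) stands when a casting is clamped. At the start the jaw stands 10 to 18 mm farther to +x. Jaw, two side rods and the keeper's cross bar are one yoke, which slides along the fixture's x (friction about 6 N); its position is not measured.
- keeper_home (a point): Where the tip of the keeper's nose (its lower edge) is when a casting is clamped; at the start it is 10 to 18 mm farther to +x, unmeasured: see or feel it. Brass hook on the yoke's cross bar (top at z 24 mm), 12 mm wide (y); upright post 10 mm thick; its nose points 6 mm to +x from the post, z 37 to 42 mm. Axes as the fixture's.
- lever_pivot (a point): Centre of the lever's hinge pin, 45 mm above the bench; the hinge axis is the fixture's y; axes as the fixture's.
- lever (a joint): Lever angle (rad): 0 = fully down, lying to -x and 4 degrees below level (its stop); grows as it swings up and over to +x, at most 2.51. From +x upwards the lever points at 3.21 minus this value. Friction 0.14 N m, it stays where left; starts 1.3 to 1.55. Latched, dead centre is about 0.18 before fully down; it then stays down by itself.
- lever_grip: Red grip of the lever: 46 to 86 mm from the pivot, 22 mm wide (y), 14 mm thick. Origin at the lever's pivot. Pushing it over takes up to about 10 N; more than 60 N would bend it.
- bail_pin (a point): Pin of the bail on the lever, 24 mm from the pivot. The bail, a wire loop 38 mm wide, turns freely on it; its cross bar (8 mm thick, along y) lies 125 mm from the pin, the button's centre 137 mm along the same line and 28 mm above it. The bail is sprung in its length (8 N per mm, up to 12 mm). It first leans back over the lever, towards -x.
- bail_grip (a point): Centre of the bail's black button, 18 mm wide; pinch it across the fixture's y; it is round (24 mm) about y and turns in the fingers. Pulled out, it draws the lever along (about 6 N). Hook: cross bar beyond the nose, down to z 28 mm (on the yoke's bar; the bail slopes, the button is then 20 mm beyond and 23 mm above it), back to -x until it meets the post. Released, it stays down.
- spanner: Steel combination spanner, 207 mm, lying on the bench near the fixture; leave it.
- battery_pack: Black battery pack, 105 mm; leave it.
- tape_measure: Yellow tape measure, 82 mm, at the bench's right edge; leave it.

How it is judged:
On the way:
1. the casting lies in the nest, rib up, flange between fence and jaw (z of casting_top in the frame of nest between -0.004 and 0.004 m and x of casting_top in the frame of nest between -0.007 and 0.018 m and y of casting_top in the frame of nest between -0.014 and 0.014 m and angle between casting_top's own z axis and vertical below 0.1 rad), for 0.2 s.
At the end, for the whole second after the job is handed in: The lever is fully down (within 0.07 rad), the bail lies hooked on the keeper, and the casting lies flat and rib up in the nest, square to the fence (within 0.06 rad), within 15 mm of the middle lengthwise, pressed against the fence by the latch with more than 12 N, at rest (value of joint lever below 0.07 rad and contact force between casting_top and fence above 12 N and x of casting_top in the frame of nest between -0.007 and 0 m and y of casting_top in the frame of nest between -0.015 and 0.015 m and z of casting_top in the frame of nest below 0.004 m and angle between casting_top's own z axis and vertical below 0.06 rad and angle between the y axis of casting_top and the y axis of fence, either way round below 0.06 rad and x of bail_grip in the frame of nest above -0.09 m and z of bail_grip in the frame of nest below 0.062 m and linear speed of casting_top below 0.01 m/s); the robot touches nothing.
It fails at once if a lower casting of the pile is shifted by more than 12 mm (distance of any of casting_low_a, casting_low_b from where it was at the start of the episode above 0.012 m).
It fails at once if the lever's red grip is pressed with more than 60 N (contact force between the fingers and lever_grip above 60 N).
It fails at once if a tool lying around is moved by more than 30 mm (distance of any of spanner, battery_pack, tape_measure from where it was at the start of the episode above 0.03 m).
It also fails if it takes over 72 s, if anything falls off the work surface, if the arm or the gripper's body presses on something with over 40 N, if the wrist force passes 120 N, or if a joint passes its speed limit or range.

## Working session

There is one attempt and no reset: what is moved stays moved. The work goes in short steps, Python scripts to look and compute and a tool call to move; the robot and the scene stay as the last step left them, time stands still between calls to the robot, and variables do not carry over. Pictures are saved under pics/ and viewed, at most 10 in all, crops included, and the job is handed in when it is done.

Besides the shell and the picture viewer there is one more tool, called after ">>>" as a command line: name --pt "numbers of a row" for each row, then --argument value for the rest. move_arm: Moves the arm, as the interface text tells. Its arguments: {"type":"object","properties":{"targets":{"type":"array"},"grip_force":{"type":"number"}},"required":["targets"]}

```bash
mkdir -p pics; cat > h.py <<'E'
import numpy as np, cv2
from scipy.spatial.transform import Rotation as R
from station import ctrl
def pose():
    o=ctrl.get_obs(); T=np.eye(4); T[:3,:3]=R.from_euler('xyz',o['eef_rot']).as_matrix() if len(o['eef_rot'])==3 else R.from_quat(o['eef_rot']).as_matrix()
    T[:3,3]=o['ee_pos']; return T
def c2w(cam,T=None):
    p=ctrl.camera_params(cam)
    if cam=='wrist': return p['intrinsics'],(pose() if T is None else T)@np.array(p['T_tool_cam'])
    M=np.eye(4); M[:3,:3]=cv2.Rodrigues(np.array(p['rvec'],float))[0]; M[:3,3]=np.ravel(p['tvec']); return p['intrinsics'],np.linalg.inv(M)
def cloud(cam,depth,T=None):
    K,M=c2w(cam,T); K=np.array(K); v,u=np.mgrid[:depth.shape[0],:depth.shape[1]]
    P=np.stack([(u-K[0,2])/K[0,0]*depth,(v-K[1,2])/K[1,1]*depth,depth],-1)
    W=P@M[:3,:3].T+M[:3,3]; W[depth<=0]=np.nan; return W
def ray(cam,uv,z,T=None):
    K,M=c2w(cam,T); K=np.array(K); d=M[:3,:3]@np.array([(uv[0]-K[0,2])/K[0,0],(uv[1]-K[1,2])/K[1,1],1]); o=M[:3,3]
    return o+d*(z-o[2])/d[2]
def tool(dw,T=None):  # world shift -> tool units
    T=pose() if T is None else T; return np.round(T[:3,:3].T@np.array(dw)/0.05,3)
def save(n,im): cv2.imwrite('pics/'+n+'.png',im[...,::-1])
E
python3 - <<'E'
from h import *
print(ctrl.get_obs())
ims=[]
for c in('top','side'):
    im,d=ctrl.camera(c); W=cloud(c,d); np.save(c+'.npy',W); ims.append(im)
    save(c,im)
    for t,z in(('casting_top',None),('casting_low_a',None),('fixture',0),('fence',.016),('nest',.01),('yoke_home',.022),('keeper_home',.037),('lever_pivot',.045),('bail_pin',None),('bail_grip',None),('lever_grip',None),('spanner',0)):
        for r in ctrl.tip_of(c,t)[:2]:
            u,v=np.array(r['point']);ui,vi=int(u),int(v)
            print(c,t,round(r['score'],2),np.round([u,v]),'depthpt',np.round(np.nanmedian(W[vi-1:vi+2,ui-1:ui+2].reshape(-1,3),0),3) if 2<vi<417 and 2<ui<557 else '', '' if z is None else np.round(ray(c,(u,v),z),3))
E
```

```text
{'time_s': 0.0, 'qpos': array([ 1.13442481e+00,  3.00477633e-01,  1.52159174e+00, -3.98571931e-05,
        1.32071441e+00, -6.65827239e-02]), 'joint_vel': array([ 1.23001258e-03, -4.73212406e-04,  7.09571889e-04, -9.69530808e-06,
       -4.22681623e-04, -2.30717596e-04]), 'tau': array([-9.05595675e-05, -5.31807411e+01, -3.52734840e+01,  7.07485923e-02,
        2.43849086e-02, -1.08827867e-04]), 'ee_pos': array([0.19867501, 0.51258859, 0.21887823]), 'eef_rot': array([-3.14040159e+00, -4.07300730e-05,  2.77181373e+00]), 'force': array([ 0.28660924, -0.40243497,  0.10996806]), 'moment': array([-0.05683498,  0.00643918,  0.00884757]), 'grip_force': 0.0, 'grip_width': 0.09360942966300947}
top casting_low_a 0.82 [157. 179.] depthpt [0.59  0.277 0.056] 
top casting_low_a 0.81 [148. 200.] depthpt [0.531 0.3   0.08 ] 
top fixture 0.81 [244. 182.] depthpt [0.58  0.031 0.024] [0.582 0.032 0.   ]
top fence 0.51 [226. 179.] depthpt [0.592 0.084 0.017] [0.591 0.084 0.016]
top nest 0.57 [218. 177.] depthpt [0.599 0.112 0.008] [0.6  0.11 0.01]
top yoke_home 0.7 [212. 179.] depthpt [0.597 0.13  0.009
[... 924 characters left out ...]
066 0.016]
side nest 0.67 [308. 202.] depthpt [0.593 0.116 0.011] [0.594 0.108 0.01 ]
side yoke_home 0.94 [308. 200.] depthpt [0.595 0.129 0.01 ] [0.589 0.101 0.022]
side yoke_home 0.61 [254. 284.] depthpt [ 0.333 -0.258  0.006] [ 0.329 -0.284  0.022]
side keeper_home 0.65 [316. 210.] depthpt [0.589 0.025 0.025] [ 0.584 -0.     0.037]
side lever_pivot 0.59 [321. 220.] depthpt [ 0.568 -0.081  0.051] [ 0.572 -0.076  0.045]
side bail_pin 0.94 [320. 217.] depthpt [ 0.593 -0.004  0.011] 
side bail_grip 0.56 [330. 193.] depthpt [ 0.561 -0.161  0.176] 
side lever_grip 0.62 [322. 221.] depthpt [ 0.569 -0.083  0.051] 
side spanner 0.86 [253. 281.] depthpt [ 0.333 -0.254  0.008] [ 0.336 -0.245  0.   ]
```

View pics/top.png

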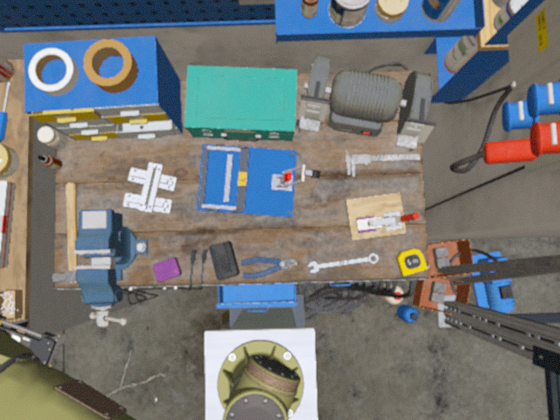

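View pics/side.png

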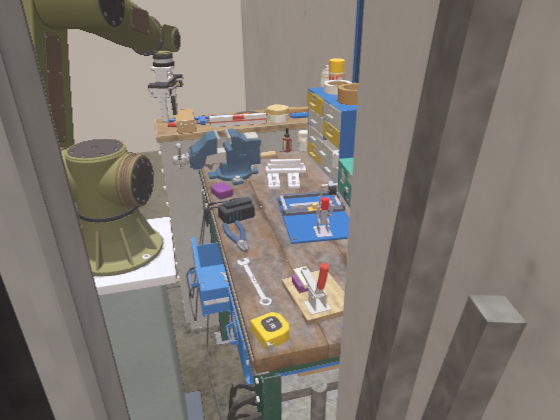

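Fixture seen at px (198–297,145–215) in the top view, latch on the right, pile at (150,187); fixture +x is about world +y. A look-alike latch stands at (385,222). I go above the pile for a wrist view.

```bash
python3 - <<'E'
from h import *
W=np.load('top.npy'); T=pose()
print('vise max z',np.nanmax(W[205:300,75:150,2]), 'cabinet',np.nanmax(W[60:140,180:300,2]),'min x of tall', np.nanmin(W[100:145,185:300,0][W[100:145,185:300,2]>.1]))
print(tool([0,0,.16]),tool([.52-.199,.22-.513,.16]),np.round(T[:3,:3],3))
a=W[140:225,195:300].reshape(-1,3);b=a[a[:,2]>.004]
E
```

```text
vise max z 0.17132218564074453 cabinet 0.16738051523090114 min x of tall 0.700137001137795
[ 0.   0.  -3.2] [-8.104 -3.143 -3.2  ] [[-0.932  0.361 -0.   ]
 [ 0.361  0.932  0.   ]
 [ 0.     0.    -1.   ]]
```

>>> move_arm --pt "1 0 0 -1 0 0 0" --pt "1 0 0 -2 0 0 0" --pt "1 -1 -0.4 -3 0 0 -0.1" --pt "1 -2 -0.8 -3.2 0 0 -0.2" --pt "1 -3 -1.2 -3.2 0 0 -0.3" --pt "1 -4 -1.6 -3.2 0 0 -0.37" --pt "1 -5 -2 -3.2 0 0 -0.37" --pt "1 -6 -2.4 -3.2 0 0 -0.37" --pt "1 -7 -2.8 -3.2 0 0 -0.37" --pt "1 -8 -3.1 -3.2 0 0 -0.37" --pt "1 -8 -3.1 -3.2 0 0 -0.37" --pt "1 -8 -3.1 -3.2 0 0 -0.37"

```text
time_s: 2.5
ee_pos: [0.5186, 0.2202, 0.3783]
eef_rot: [-3.14, -0.001, 3.137]
force: [-1.0, -0.0, -0.5]
grip_width: 0.0941
grip_force: 0.0
```

```bash
python3 - <<'E'
from h import *
T=pose(); print(np.round(T,3))
im,d=ctrl.camera('wrist'); W=cloud('wrist',d,T); np.savez('w1.npz',W=W,T=T,im=im); save('w1',im)
for t,z in(('casting_top',.044),('casting_low_a',None),('fixture',0),('fence',.016),('nest',.01),('yoke_home',.022),('keeper_home',.037),('lever_pivot',.045),('bail_pin',None),('bail_grip',None)):
    for r in ctrl.tip_of('wrist',t)[:2]:
        u,v=np.array(r['point']);ui,vi=int(u),int(v)
        print(t,round(r['score'],2),np.round([u,v]),'d',np.round(W[vi,ui],3) if 0<=vi<420 and 0<=ui<560 else '', '' if z is None else np.round(ray('wrist',(u,v),z,T),3))
for r in ctrl.cut_out('wrist','casting_top')[:3]:
    m=r['region']; p=W[m]; p=p[p[:,2]>.078]; 
    if len(p)<20: print(r['score'],r['point'],len(p)); continue
    rect=cv2.minAreaRect(p[:,:2].astype(np.float32)); print(r['score'],r['point'],'z',np.percentile(p[:,2],[5,50,95]).round(3),rect)
E
```

```text
[[-1.     0.005 -0.001  0.519]
 [ 0.005  1.    -0.001  0.22 ]
 [ 0.001 -0.001 -1.     0.378]
 [ 0.     0.     0.     1.   ]]
casting_top 0.76 [326. 205.] d [0.563 0.294 0.07 ] [0.569 0.298 0.044]
casting_low_a 0.89 [330. 213.] d [0.571 0.297 0.088] 
casting_low_a 0.79 [333. 174.] d [0.517 0.303 0.059] 
fixture 0.64 [169. 210.] d [0.582 0.037 0.026] [ 0.589  0.028 -0.   ]
fence 0.8 [199. 218.] d [0.598 0.083 0.021] [0.6   0.083 0.016]
nest 0.59 [216. 218.] d [0.6   0.11  0.012] [0.602 0.111 0.01 ]
yoke_home 0.64 [228. 218.] d [0.599 0.133 0.011] [0.596 0.135 0.022]
lever_pivot 0.81 [ 96. 212.] d [ 0.579 -0.074  0.048] [ 0.58  -0.075  0.045]
0.63 [324.7, 206.2] z [0.082 0.088 0.089] ((0.5682978630065918, 0.29840898513793945), (0.01263260655105114, 0.10796651989221573), 76.60597229003906)
```

View pics/w1.png

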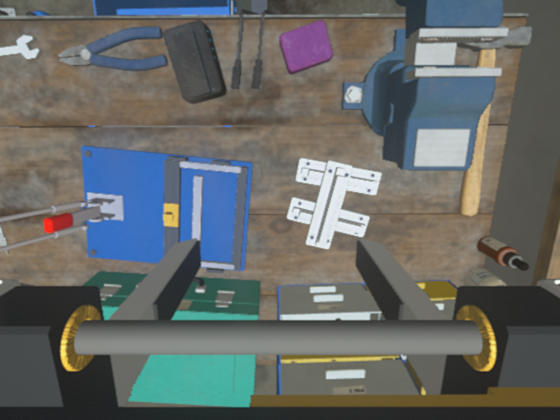

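The picture shows the pile's top rib at about (330,205), measured 12.6 × 108 mm at z 0.088 as it must be; fixture with fence (197,208), jaw (243,215), brass keeper (171,215), lever (60,222).

```bash
python3 - <<'E'
from h import *
f=np.load('w1.npz');W=f['W'];T=f['T'];im=f['im']
for t in('fence','fixture','keeper_home','yoke_home'):
    for r in ctrl.cut_out('wrist',t)[:2]:
        m=r['region'];p=W[m]; lo,hi=(.016,.028) if t!='keeper_home' else(.03,.06)
        q=p[(p[:,2]>lo)&(p[:,2]<hi)] if t!='fixture' else p[p[:,2]<.03]
        if len(q)>10: print(t,round(r['score'],2),r['point'],len(q),cv2.minAreaRect(q[:,:2].astype(np.float32)),q[:,2].mean())
# blue plate mask
h=cv2.cvtColor(im,cv2.COLOR_RGB2HSV); z=W[...,2]
m=(h[...,0]>100)&(h[...,0]<125)&(h[...,1]>150)&(z<.02)&(z>0); m[:,270:]=0;m[:120]=0;m[275:]=0
q=W[m];print('plate',cv2.minAreaRect(q[:,:2].astype(np.float32)))
g=pose();print(tool([.568-g[0,3],.298-g[1,3],.11-g[2,3]]),tool([.568-g[0,3],.298-g[1,3],.076-g[2,3]]))
E
```

```text
fence 0.92 [196.9, 209.0] 549 ((0.5827333927154541, 0.08106079697608948), (0.014619477093219757, 0.11547776311635971), 84.33897399902344) 0.02180133909891658
fixture 0.82 [150.3, 208.3] 16408 ((0.584578812122345, -0.05541206896305084), (0.4461110532283783, 0.20835453271865845), 84.35026550292969) 0.012673609074937243
fixture 0.25 [22.6, 49.3] 586 ((0.32543009519577026, -0.1784200668334961), (0.06682288646697998, 0.03556389734148979), 82.92601776123047) 0.007479643812826812
keeper_home 0.78 [152.6, 209.6] 399 ((0.5649687051773071, 0.027182817459106445), (0.07037100940942764, 0.23843498528003693), 15.888910293579102) 0.044467675624288334
yoke_home 0.6 [155.2, 211.5] 3115 ((0.5899981260299683, 0.032547518610954285), (0.25589287281036377, 0.1972031593322754), 84.22332000732422) 0.02306837677547914
plate ((0.5884500741958618, 0.026146844029426575), (0.2810543179512024, 0.19733943045139313), 84.3039779663086)
[-1.047  1.484  5.389] [-1.047  1.484  6.069]
```

>>> move_arm --pt "0 -0.35 0.5 1 0 0 0.1" --pt "0 -0.7 1 2 0 0 0.2" --pt "0 -1.05 1.48 3 0 0 0.23" --pt "0 -1.05 1.48 4 0 0 0.23" --pt "0 -1.05 1.48 4.5 0 0 0.23" --pt "0 -1.05 1.48 4.5 0 0 0.23" --pt "0 -1.05 1.48 4.5 0 0 0.23"

```text
time_s: 4.0
ee_pos: [0.5685, 0.2977, 0.1557]
eef_rot: [3.142, 0.0, 2.912]
force: [0.3, 0.0, 1.1]
grip_width: 0.0475
grip_force: 0.0
```

```bash
python3 - <<'E'
from h import *
T=pose(); print(ctrl.get_obs()['ee_pos'],ctrl.get_obs()['eef_rot'])
im,d=ctrl.camera('wrist'); W=cloud('wrist',d,T)
for r in ctrl.cut_out('wrist','casting_top')[:3]:
    p=W[r['region']]; p=p[p[:,2]>.08]
    if len(p)>20: print(r['score'],r['point'],np.percentile(p[:,2],[5,50,95]).round(3),cv2.minAreaRect(p[:,:2].astype(np.float32)))
E
```

```text
[0.56848035 0.2977193  0.15572914] [3.14153664e+00 9.31867154e-05 2.91175109e+00]
0.56 [276.2, 205.1] [0.087 0.088 0.089] ((0.568059504032135, 0.2988870441913605), (0.011416703462600708, 0.10759975016117096), 76.63359832763672)
```

>>> move_arm --pt "0 0 0.02 0.8 0 0 0" --pt "0 0 0.02 1.3 0 0 0" --pt "0 0 0.02 1.58 0 0 0" --pt "0 0 0.02 1.58 0 0 0" --pt "-0.9 0 0.02 1.58 0 0 0" --pt "-0.9 0 0.02 1.58 0 0 0" --pt "-0.9 0 0.02 1.58 0 0 0" --pt "-0.9 0 0.02 1.58 0 0 0" --pt "-0.9 0 0.02 1.58 0 0 0" --pt "-0.9 0 0.02 1.58 0 0 0" --grip_force 35

```text
time_s: 5.1
ee_pos: [0.5686, 0.2988, 0.0759]
eef_rot: [3.141, 0.0, 2.912]
force: [-1.1, 0.8, 4.3]
grip_width: 0.0119
grip_force: 35.0
```

Gripped (11.9 mm). Lift straight.

>>> move_arm --pt "-0.9 0 0 -0.2 0 0 0" --pt "-0.9 0 0 -0.5 0 0 0" --pt "-0.9 0 0 -1 0 0 0" --pt "-0.9 0 0 -1.6 0 0 0" --pt "-0.9 0 0 -2.2 0 0 0" --pt "-0.9 0 0 -2.2 0 0 0"

```text
time_s: 5.7
ee_pos: [0.5698, 0.2994, 0.191]
eef_rot: [3.137, 0.006, 2.912]
force: [0.0, 0.1, -3.6]
grip_width: 0.0115
grip_force: 35.0
```

```bash
python3 - <<'E'
from h import *
T=pose(); f=np.array([.0993,.995,0]); print(T[:3,3], ctrl.get_obs()['grip_width'],ctrl.get_obs()['force'])
im,d=ctrl.camera('wrist'); W=cloud('wrist',d,T)
for r in ctrl.cut_out('wrist','casting_top')[:2]:
    p=W[r['region']]; p=p[p[:,2]>.17]
    if len(p)>20: print(r['score'],r['point'],np.percentile(p[:,2],[5,50,95]).round(3),cv2.minAreaRect(p[:,:2].astype(np.float32)))
print(tool(np.array([.5971,.1122,.11])-T[:3,3]))
z=W[...,2]; np.savez('w2.npz',W=W,im=im); save('w2',im)
W=np.load('w1.npz')['W'].reshape(-1,3); c=np.array([.5885,.026,0]); y=np.array([-f[1],f[0],0])
P=np.stack([(W-c)@f,(W-c)@y,W[:,2]],1)
for n,zz in(('jaw',(.018,.026)),('keep',(.036,.05))):
    for yr in((-.05,-.03),(-.02,0),(-.004,.004),(.03,.05)):
        q=P[(P[:,2]>zz[0])&(P[:,2]<zz[1])&(P[:,1]>yr[0])&(P[:,1]<yr[1])&(P[:,0]>-.06)&(P[:,0]<.15)]
        print(n,yr,np.histogram(q[:,0],bins=np.arange(-.06,.15,.005))[0])
E
```

```text
[0.56977859 0.29936673 0.1909752 ] 0.011481159896901018 [ 0.03557473  0.05356018 -3.64440388]
0.6 [275.2, 198.3] [0.172 0.174 0.204] ((0.5616442561149597, 0.3009178340435028), (0.03992033749818802, 0.12315583974123001), 76.7652816772461)
[-1.384 -3.521  1.619]
jaw (-0.05, -0.03) [ 0  0  0  0  0  0  0  0  0  0  0 11 29 28 25 29 42  0  0  0  0  6 17 19
 10  0  0  0  0  0  0  0  0  0  0  8 29 31 30  0  0]
jaw (-0.02, 0) [ 0  0  0  0  0  0  0  0  0  0  0  2 13  7  7 20 34  1  0  0  0 21 34 31
 13  0  0  0  0  0  0  0  0  0  0  8 32 32 29  0  0]
jaw (-0.004, 0.004) [ 0  0  0  0  0  0  0  0  0  0  0  1  0  0  1  8 18  0  0  0  0 10 15 12
  4  0  0  0  0  0  0  0  0  0  0  5 12 15 11  0  0]
jaw (0.03, 0.05) [ 0  0  0  0  0  0  0  0  0  0  0  0 35 35 36 35 47  1  0  0  0 20 34 33
 16  0  0  0  0  0  0  0  0  0  0  8 32 36 36  0  0]
keep (-0.05, -0.03) [0 0 0 0 0 0 0 0 0 0 0 0 0 0 0 0 0 0 0 0 0 0 0 0 0 0 0 0 0 0 0 0 0 0 0 0 0
 0 0 0 0]
keep (-0.02, 0) [ 0  0  0  0  0  0  0  0  0  0  0  0  1 11 13 11  3  0  0  0  0  0  0  0
  0  0  0  0  0  0  0  0  0  0  0  0  0  0  0  0  0]
keep (-0.004, 0.004) [ 0  0  0  0  0  0  0  0  0  0  0  0  1 14 16 14  2  0  0  0  0  0  0  0
  0  0  0  0  0  0  0  0  0  0  0  0  0  0  0  0  0]
keep (0.03, 0.05) [0 0 0 0 0 0 0 0 0 0 0 0 0 0 0 0 0 0 0 0 0 0 0 0 0 0 0 0 0 0 0 0 0 0 0 0 0
 0 0 0 0]
```

>>> move_arm --pt "-0.9 -0.23 -0.6 0 0 0 -0.05" --pt "-0.9 -0.46 -1.2 0 0 0 -0.1" --pt "-0.9 -0.7 -1.8 0 0 0 -0.13" --pt "-0.9 -0.93 -2.4 0 0 0 -0.13" --pt "-0.9 -1.16 -3 0 0 0 -0.13" --pt "-0.9 -1.38 -3.52 0.5 0 0 -0.13" --pt "-0.9 -1.38 -3.52 1.2 0 0 -0.13" --pt "-0.9 -1.38 -3.52 1.8 0 0 -0.13" --pt "-0.9 -1.38 -3.52 1.8 0 0 -0.13" --pt "-0.9 -1.38 -3.52 1.8 0 0 -0.13"

```text
time_s: 6.8
ee_pos: [0.5952, 0.1117, 0.0952]
eef_rot: [-3.141, -0.002, 3.042]
force: [-0.1, -0.4, -2.7]
grip_width: 0.0115
grip_force: 35.0
```

```bash
python3 - <<'E'
from h import *
T=pose(); print(T[:3,3], ctrl.get_obs()['eef_rot'],ctrl.get_obs()['grip_width'])
im,d=ctrl.camera('wrist'); W=cloud('wrist',d,T); save('w3',im)
f=np.array([.0993,.995,0]);y=np.array([-f[1],f[0],0]);c=np.array([.5885,.026,0])
P=(W-c).reshape(-1,3);P=np.stack([P@f,P@y,W[...,2].ravel()],1)
for n,zz,xr in(('fence/jaw',(.018,.026),(.03,.15)),('flange',(.07,.1),(.05,.13))):
  for yr in((-.08,-.06),(-.06,-.05),(-.05,-.035),(.04,.06)):
    q=P[(P[:,2]>zz[0])&(P[:,2]<zz[1])&(P[:,1]>yr[0])&(P[:,1]<yr[1])&(P[:,0]>xr[0])&(P[:,0]<xr[1])]
    if len(q): print(n,yr,len(q),np.histogram(q[:,0],bins=np.arange(.03,.15,.004))[0], np.percentile(q[:,0],[1,99]).round(4))
q=P[(P[:,2]>.058)&(P[:,2]<.075)&(abs(P[:,0]-.087)<.03)];print('flange top',len(q),q.min(0),q.max(0))
E
```

```text
[0.59522207 0.11166309 0.09516734] [-3.14121363e+00 -1.64189599e-03  3.04190555e+00] 0.011508379181008048
fence/jaw (-0.06, -0.05) 35 [0 0 0 0 6 0 0 0 0 0 0 0 0 0 0 0 0 0 0 0 0 0 2 9 9 9 0 0 0] [0.0473 0.134 ]
fence/jaw (-0.05, -0.035) 419 [ 0  0  0  0 59 52  1  0  0  0  0  0  0  0  0  0  0  0  0  0  0  0 66 78
 80 77  6  0  0] [0.0472 0.1341]
fence/jaw (0.04, 0.06) 1040 [  0   0   0   0  96 145 143  69   0   0   0   0   0   0   0   0   0   0
   0   0   0   0 141 142 145 144  15   0   0] [0.0475 0.1341]
flange (-0.05, -0.035) 58 [ 0  0  0  0  0  0  0  0  0  0  0 13 16  0  0 29  0  0  0  0  0  0  0  0
  0  0  0  0  0] [0.0774 0.0938]
flange (0.04, 0.06) 1742 [  0   0   0   0   0   0   0   0  19 222 239 240  87  70  73 134 232 239
 187   0   0   0   0   0   0   0   0   0   0] [0.066  0.1051]
flange top 355 [ 0.06538379 -0.12407011  0.05800358] [0.10557015 0.07223573 0.07499882]
```

View pics/w3.png

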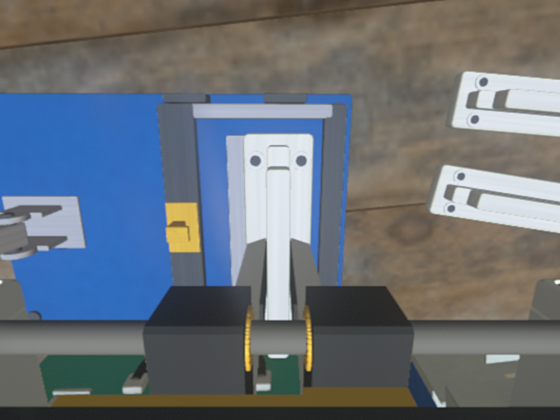

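The flange hangs square between fence (235) and jaw (333) with clearance on both sides; lowering it.

>>> move_arm --pt "-0.9 0 0.05 0.4 0 0 0" --pt "-0.9 0 0.05 0.75 0 0 0" --pt "-0.9 0 0.05 0.95 0 0 0" --pt "-0.9 0 0.05 1.03 0 0 0" --pt "-0.9 0 0.05 1.06 0 0 0" --pt "-0.9 0 0.05 1.06 0 0 0" --pt "-0.9 0 0.05 1.06 0 0 0"

```text
time_s: 7.55
ee_pos: [0.5962, 0.1142, 0.0433]
eef_rot: [3.141, 0.001, 3.042]
force: [-0.3, -0.6, -3.9]
grip_width: 0.0118
grip_force: 35.0
```

>>> move_arm --pt "-0.9 0 0 0.02 0 0 0" --pt "-0.9 0 0 0.03 0 0 0" --pt "-0.9 0 0 0.03 0 0 0" --pt "-0.9 0 0 0.03 0 0 0"

```text
time_s: 7.95
ee_pos: [0.5961, 0.1142, 0.0419]
eef_rot: [3.141, 0.001, 3.042]
force: [-3.1, -0.7, 5.6]
grip_width: 0.0117
grip_force: 35.0
```

>>> move_arm --pt "-0.3 0 0 0 0 0 0" --pt "-0.3 0 0 0 0 0 0" --pt "-0.3 0 0 0 0 0 0" --pt "-0.3 0 0 -0.5 0 0 0" --pt "-0.3 0 0 -1.5 0 0 0" --pt "-0.3 0 0 -2.5 0 0 0" --pt "-0.3 0 0 -3.5 0 0 0" --pt "0 0 0 -4.5 0 0 0" --pt "0 0 0 -5.5 0 0 0" --pt "0 0 0 -6.4 0 0 0" --pt "0 0 0 -6.4 0 0 0"

```text
time_s: 9.05
ee_pos: [0.5965, 0.1142, 0.3678]
eef_rot: [3.139, 0.01, 3.042]
force: [-0.4, 0.0, -0.4]
grip_width: 0.047
grip_force: 0.0
```

```bash
python3 - <<'E'
from h import *
T=pose(); print(T[:3,3])
im,d=ctrl.camera('wrist'); W=cloud('wrist',d,T); save('w4',im); np.savez('w4.npz',W=W,T=T,im=im)
f=np.array([.0993,.995,0]);y=np.array([-f[1],f[0],0]);c=np.array([.5885,.026,0])
fx=lambda p:np.round([(p-c)@f,(p-c)@y,p[2]],4)
for t in('bail_grip','bail_pin','lever_pivot','keeper_home','casting_top'):
    for r in ctrl.tip_of('wrist',t)[:2]:
        u,v=map(int,r['point'])
        if 0<=u<560 and 0<=v<420: print(t,round(r['score'],2),u,v,fx(W[v,u]))
for t in('bail_grip','lever_grip','casting_top'):
  for r in ctrl.cut_out('wrist',t)[:2]:
    q=W[r['region']]; print(t,round(r['score'],2),r['point'],len(q),fx(np.nanmedian(q,0)),fx(np.nanpercentile(q,2,axis=0)),fx(np.nanpercentile(q,98,axis=0)))
P=(W-c).reshape(-1,3);P=np.stack([P@f,P@y,W[...,2].ravel()],1)
q=P[(P[:,2]>.049)&(P[:,2]<.06)&(abs(P[:,0]-.09)<.04)&(abs(P[:,1])<.09)];print('rib top',q.min(0),q.max(0),cv2.minAreaRect(q[:,:2].astype(np.float32)))
# latch profile: x-z of points |y|<25mm above plate
q=P[(abs(P[:,1])<.025)&(P[:,2]>.06)&(P[:,0]<-.04)]
for a in np.arange(-.26,-.04,.01):
    s=q[(q[:,0]>=a)&(q[:,0]<a+.01)]
    if len(s): print(round(a,2),len(s),s[:,2].min().round(3),s[:,2].max().round(3),s[:,1].min().round(3),s[:,1].max().round(3))
E
```

```text
[0.59652049 0.11420068 0.36778392]
bail_grip 0.63 27 193 [-0.1829  0.0019  0.1941]
bail_pin 0.97 143 173 [-0.107   0.0041  0.0708]
lever_pivot 0.71 151 171 [-0.1022  0.0043  0.0527]
keeper_home 0.71 222 172 [ 0.0001 -0.0015  0.0252]
casting_top 0.72 275 168 [0.085  0.0089 0.0525]
bail_grip 0.86 [53.8, 193.3] 1519 [-0.1578  0.003   0.1864] [-0.2855  0.0077 -0.0006] [-0.1258 -0.0206  0.1978]
lever_grip 0.76 [121.9, 182.7] 433 [-0.1162  0.0009  0.119 ] [-0.1304  0.0095  0.0932] [-0.1092 -0.01    0.1299]
rib top [ 0.08184485 -0.05208773  0.05012638] [0.09268425 0.05462254 0.05639818] ((0.08716046810150146, 0.001260511577129364), (0.010768993757665157, 0.10672495514154434), 0.14958341419696808)
-0.2 84 0.178 0.197 -0.009 0.009
-0.19 220 0.177 0.198 -0.009 0.01
-0.18 126 0.177 0.197 -0.009 0.009
-0.17 172 0.186 0.2 -0.021 0.02
-0.16 456 0.166 0.193 -0.023 0.022
-0.15 213 0.14 0.174 -0.022 0.022
-0.14 180 0.113 0.15 -0.022 0.022
-0.13 298 0.093 0.131 -0.024 0.023
-0.12 565 0.069 0.131 -0.024 0.023
-0.11 260 0.06 0.099 -0.022 0.022
```

View pics/w4.png

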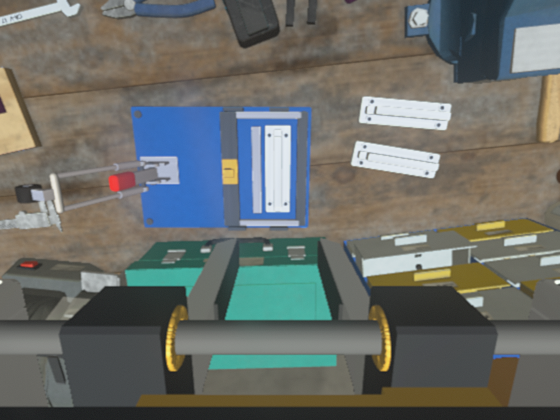

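Casting lies square in the nest (275,168), rib top z 0.054. Latch: red grip (121,182), bail bar (57,193), black button (27,193).

```bash
cat >> h.py <<'E'
f=np.array([.0993,.995,0]);fy=np.array([-f[1],f[0],0]);c=np.array([.5885,.026,0])
def fx(p): p=np.asarray(p); q=p-c; return np.stack([q@f,q@fy,p[...,2]],-1)
def wo(x,y,z): return c+x*f+y*fy+np.array([0,0,z])
E
python3 - <<'E'
from h import *
print(ctrl.get_obs()['qpos'].round(2), np.round(ctrl.camera_params('wrist')['T_tool_cam'],3))
T=pose(); print(tool(wo(-.188,.001,.31)-T[:3,3]))
f4=np.load('w4.npz');P=fx(f4['W'].reshape(-1,3))
q=P[(abs(P[:,1])<.012)&(P[:,2]>.15)&(P[:,0]<-.17)];q=q[q[:,2]>.17];print(len(q),np.percentile(q,[1,50,99],axis=0).round(4))
E
```

```text
[ 0.13  0.38  1.1  -0.    1.67 -1.34] [[ 0.001 -0.966 -0.259  0.075]
 [ 1.     0.001  0.001 -0.   ]
 [-0.001 -0.259  0.966 -0.165]
 [ 0.     0.     0.     1.   ]]
[-0.014 -5.527  1.005]
430 [[-0.1975 -0.0089  0.1777]
 [-0.1837  0.0023  0.1943]
 [-0.1708  0.0092  0.1974]]
```

>>> move_arm --pt "0 0 -0.5 0 0 0 0.14" --pt "0 0 -1 0 0 0 0.28" --pt "0 0 -1.5 0 0 0 0.42" --pt "0 0 -2 0.2 0 0 0.56" --pt "0 0 -2.5 0.4 0 0 0.7" --pt "0 0 -3 0.6 0 0 0.84" --pt "0 0 -3.5 0.8 0 0 0.98" --pt "0 0 -4 0.8 0 0 1.12" --pt "0 0 -4.5 0.8 0 0 1.26" --pt "0 0 -5 0.8 0 0 1.4" --pt "0 0 -5.5 0.8 0 0 1.54" --pt "0 0 -5.53 0.8 0 0 1.571"

```text
time_s: 10.7
ee_pos: [0.5678, -0.1632, 0.3204]
eef_rot: [-3.141, 0.0, 1.464]
force: [-1.5, 0.3, 0.1]
grip_width: 0.047
grip_force: 0.0
```

>>> move_arm --pt "0 0 0 0 0 0 0" --pt "0 0 0 0 0 0 0" --pt "0 0 0 0 0 0 0"

```text
time_s: 11.0
ee_pos: [0.5684, -0.1601, 0.321]
eef_rot: [3.142, -0.0, 1.474]
force: [-0.2, 0.4, 1.0]
grip_width: 0.0474
grip_force: 0.0
```

```bash
python3 - <<'E'
from h import *
T=pose(); print(T[:3,3],fx(T[:3,3]),ctrl.get_obs()['eef_rot'])
im,d=ctrl.camera('wrist'); W=cloud('wrist',d,T); save('w5',im); np.savez('w5.npz',W=W,T=T,im=im)
for t in('bail_grip','bail_pin','lever_pivot','keeper_home'):
    for r in ctrl.tip_of('wrist',t)[:2]:
        u,v=map(int,r['point'])
        if 0<=u<560 and 0<=v<420: print(t,round(r['score'],2),u,v,fx(W[v,u]).round(4))
P=fx(W.reshape(-1,3))
q=P[(abs(P[:,1])<.03)&(P[:,2]>.05)&(P[:,2]<.25)&(P[:,0]<-.04)&(P[:,0]>-.24)]
for a in np.arange(-.22,-.04,.006):
    s=q[(q[:,0]>=a)&(q[:,0]<a+.006)]
    if len(s): print(round(a,3),len(s),s[:,2].min().round(3),s[:,2].max().round(3),s[:,1].min().round(3),s[:,1].max().round(3))
E
```

```text
[ 0.56839614 -0.16010206  0.32098411] [-0.18716787  0.00152341  0.32098411] [ 3.14154607e+00 -5.25132343e-05  1.47361989e+00]
bail_grip 0.81 277 202 [-0.1834  0.0026  0.1938]
bail_pin 0.62 280 120 [-0.1074 -0.0006  0.077 ]
bail_pin 0.44 98 4 [0.0298 0.2239 0.0419]
lever_pivot 0.62 281 117 [-0.1034 -0.002   0.0604]
keeper_home 0.9 281 28 [ 0.0043 -0.0015  0.0411]
-0.202 43 0.185 0.194 -0.008 0.009
-0.196 98 0.189 0.197 -0.009 0.009
-0.19 128 0.187 0.198 -0.009 0.009
-0.184 132 0.185 0.196 -0.008 0.009
-0.178 88 0.183 0.197 -0.008 0.009
-0.172 77 0.194 0.199 -0.005 0.006
-0.166 141 0.184 0.2 -0.02 0.023
-0.16 337 0.177 0.193 -0.022 0.023
-0.154 98 0.163 0.187 -0.021 0.022
-0.148 88 0.148 0.168 -0.021 0.022
-0.142 77 0.133 0.152 -0.021 0.022
-0.136 66 0.108 0.139 -0.021 0.022
-0.13 180 0.103 0.13 -0.023 0.024
-0.124 204 0.092 0.131 -0.023 0.024
-0.118 218 0.07 0.127 -0.023 0.024
-0.112 166 0.069 0.103 -0.022 0.023
-0.106 89 0.05 0.073 -0.021 0.022
-0.1 7 0.05 0.052 -0.014 0.014
```

View pics/w5.png

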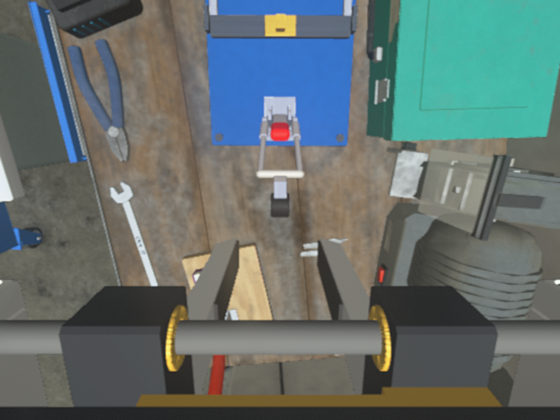

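The button is at (280,205), y-centred, centre at fixture (-0.190, 0.0005, 0.1855). Descending and pinching.

>>> move_arm --pt "0 -0.06 0.016 0.9 0 0 0" --pt "0 -0.06 0.016 1.8 0 0 0" --pt "0 -0.06 0.016 2.5 0 0 0" --pt "0 -0.06 0.016 2.81 0 0 0" --pt "0 -0.06 0.016 2.81 0 0 0" --pt "-0.8 -0.06 0.016 2.81 0 0 0" --pt "-0.8 -0.06 0.016 2.81 0 0 0" --pt "-0.8 -0.06 0.016 2.81 0 0 0" --pt "-0.8 -0.06 0.016 2.81 0 0 0" --pt "-0.8 -0.06 0.016 2.81 0 0 0" --grip_force 25

```text
time_s: 12.25
ee_pos: [0.5691, -0.1642, 0.1811]
eef_rot: [3.14, 0.0, 1.471]
force: [1.1, -1.1, 1.8]
grip_width: 0.018
grip_force: 25.0
```

```bash
python3 - <<'E'
from h import *
T=pose();p=T[:3,3]-.005*T[:3,2];print(fx(p))
# circle path about pin from measured grip centre
g=fx(p); pin=np.array([-.107,.0685]); v=np.array([g[0],g[2]])-pin; r=np.hypot(*v); a0=np.degrees(np.arctan2(v[1],v[0])); print(r,a0)
for a in np.arange(a0,0,-12.5):
    q=pin+r*np.array([np.cos(np.radians(a)),np.sin(np.radians(a))]); w=wo(q[0],0.0005,q[1]); print(round(a),q.round(4),tool(w-p))
E
```

```text
[-0.19121011  0.00044738  0.18614265]
0.1446759687753859 125.5955702141261
126 [-0.1912  0.1861] [ 0.    -0.001 -0.   ]
113 [-0.1638  0.2016] [ 0.549 -0.001 -0.309]
101 [-0.1336  0.2107] [ 1.152e+00 -1.000e-03 -4.920e-01]
88 [-0.1022  0.2131] [ 1.78e+00 -1.00e-03 -5.40e-01]
76 [-0.071   0.2086] [ 2.404e+00 -2.000e-03 -4.510e-01]
63 [-0.0415  0.1975] [ 2.994 -0.003 -0.229]
51 [-0.0152  0.1803] [ 3.521e+00 -3.000e-03  1.160e-01]
38 [0.0069 0.1578] [ 3.962 -0.004  0.566]
26 [0.0235 0.131 ] [ 4.294 -0.005  1.101]
13 [0.0339 0.1013] [ 4.503 -0.006  1.696]
1 [0.0377 0.07  ] [ 4.579 -0.007  2.321]
```

>>> move_arm --pt "-0.8 0.27 0 -0.16 0 0 0" --pt "-0.8 0.55 0 -0.29 0 0 0" --pt "-0.8 0.85 0 -0.39 0 0 0" --pt "-0.8 1.15 0 -0.46 0 0 0" --pt "-0.8 1.15 0 -0.46 0 0 0"

```text
time_s: 12.75
ee_pos: [0.5748, -0.1047, 0.2039]
eef_rot: [3.141, -0.0, 1.473]
force: [1.5, 0.5, -1.5]
grip_width: 0.018
grip_force: 25.0
```

>>> move_arm --pt "-0.8 0.3 0 -0.03 0 0 0" --pt "-0.8 0.63 0 -0.04 0 0 0" --pt "-0.8 0.95 0 -0.02 0 0 0" --pt "-0.8 1.25 0 0.05 0 0 0" --pt "-0.8 1.55 0 0.14 0 0 0" --pt "-0.8 1.84 0 0.27 0 0 0" --pt "-0.8 1.84 0 0.27 0 0 0"

```text
time_s: 13.45
ee_pos: [0.5836, -0.0134, 0.189]
eef_rot: [-3.141, -0.001, 1.473]
force: [2.4, -0.1, -1.3]
grip_width: 0.0178
grip_force: 25.0
```

>>> move_arm --pt "-0.8 0.27 0 0.15 0 0 0" --pt "-0.8 0.53 0 0.32 0 0 0" --pt "-0.8 0.77 0 0.54 0 0 0" --pt "-0.8 0.97 0 0.77 0 0 0" --pt "-0.8 1.15 0 1.03 0 0 0" --pt "-0.8 1.3 0 1.29 0 0 0" --pt "-0.8 1.4 0 1.55 0 0 0" --pt "-0.8 1.5 0 1.8 0 0 0" --pt "-0.8 1.5 0 1.8 0 0 0"

```text
time_s: 14.35
ee_pos: [0.5905, 0.0599, 0.0979]
eef_rot: [-3.139, 0.0, 1.471]
force: [2.8, 1.3, 0.5]
grip_width: 0.0177
grip_force: 25.0
```

```bash
python3 - <<'E'
from h import *
T=pose();p=T[:3,3]-.005*T[:3,2];print(fx(p),T[:3,:3].round(3)[0])
im,d=ctrl.camera('wrist'); W=cloud('wrist',d,T); save('w6',im)
P=fx(W.reshape(-1,3));q=P[(abs(P[:,1])<.03)&(P[:,2]>.028)&(P[:,0]<.06)&(P[:,0]>-.15)]
for a in np.arange(-.15,.06,.01):
    s=q[(q[:,0]>=a)&(q[:,0]<a+.01)]
    if len(s): print(round(a,3),len(s),s[:,2].min().round(3),s[:,2].max().round(3),s[:,1].min().round(3),s[:,1].max().round(3))
E
```

```text
[0.03388847 0.00136505 0.10287637] [ 0.099  0.995 -0.002]
-0.12 3 0.029 0.03 -0.011 -0.011
-0.11 310 0.028 0.054 -0.016 0.016
-0.1 421 0.031 0.054 -0.015 0.015
-0.09 115 0.028 0.075 -0.021 0.024
-0.08 236 0.071 0.077 -0.02 0.023
-0.07 251 0.067 0.077 -0.02 0.023
-0.06 130 0.072 0.076 -0.018 0.021
-0.05 41 0.072 0.076 -0.017 0.021
0.01 295 0.037 0.117 -0.008 0.012
0.02 928 0.038 0.184 -0.009 0.012
0.03 1521 0.077 0.194 -0.009 0.012
0.04 3591 0.084 0.205 -0.019 0.028
0.05 16070 0.187 0.218 -0.03 0.03
```

View pics/w6.png

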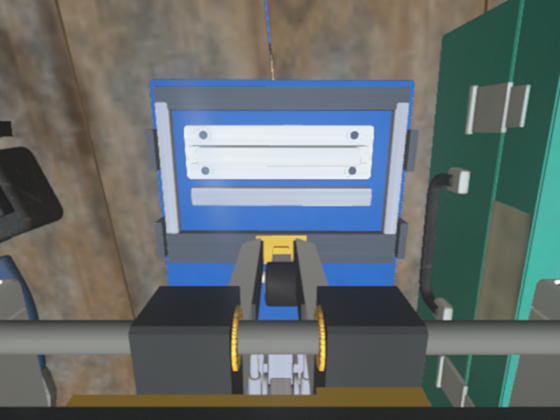

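The button (281,282) is held, bail level, keeper (280,245) just ahead. Pull out and lower beyond the nose.

>>> move_arm --pt "-0.8 0.12 0 0.08 0 0 0" --pt "-0.8 0.24 0 0.16 0 0 0" --pt "-0.8 0.3 0 0.28 0 0 0" --pt "-0.8 0.32 0 0.42 0 0 0" --pt "-0.8 0.33 0 0.56 0 0 0" --pt "-0.8 0.33 0 0.56 0 0 0"

```text
time_s: 15.0
ee_pos: [0.5925, 0.0756, 0.0712]
eef_rot: [-3.141, 0.0, 1.471]
force: [2.4, -1.1, -0.2]
grip_width: 0.0174
grip_force: 25.0
```

>>> move_arm --pt "-0.8 0.02 0 0.1 0 0 0" --pt "-0.8 0.02 0 0.2 0 0 0" --pt "-0.8 0.02 0 0.3 0 0 0" --pt "-0.8 0.02 0 0.4 0 0 0" --pt "-0.8 0.02 0 0.4 0 0 0"

```text
time_s: 15.5
ee_pos: [0.5927, 0.0771, 0.0514]
eef_rot: [-3.141, -0.0, 1.471]
force: [2.0, 1.9, -1.5]
grip_width: 0.0177
grip_force: 25.0
```

>>> move_arm --pt "-0.8 0 0 0.05 0 0 0" --pt "-0.8 0 0 0.09 0 0 0" --pt "-0.8 0 0 0.09 0 0 0"

```text
time_s: 15.8
ee_pos: [0.5927, 0.0765, 0.0471]
eef_rot: [-3.141, 0.0, 1.471]
force: [2.1, -1.7, 0.7]
grip_width: 0.0177
grip_force: 25.0
```

```bash
python3 - <<'E'
from h import *
T=pose();p=T[:3,3]-.005*T[:3,2];print(fx(p),ctrl.get_obs()['force'])
im,d=ctrl.camera('wrist'); W=cloud('wrist',d,T); save('w7',im)
P=fx(W.reshape(-1,3));q=P[(abs(P[:,1])<.03)&(P[:,2]>.014)&(P[:,2]<.12)&(P[:,0]<.06)&(P[:,0]>-.13)]
for a in np.arange(-.13,.06,.01):
    s=q[(q[:,0]>=a)&(q[:,0]<a+.01)]
    if len(s): print(round(a,3),len(s),s[:,2].min().round(3),s[:,2].max().round(3),s[:,1].min().round(3),s[:,1].max().round(3))
im2,_=ctrl.camera('side'); cv2.imwrite('pics/s7.png',cv2.resize(im2[160:260,260:380],None,fx=6,fy=6,interpolation=cv2.INTER_CUBIC)[...,::-1])
E
```

```text
[0.05067863 0.00080602 0.0520637 ] [ 2.06226197 -1.69263109  0.7400963 ]
-0.04 104 0.048 0.053 -0.018 0.02
-0.03 145 0.045 0.052 -0.017 0.02
-0.02 72 0.044 0.049 -0.016 0.019
-0.01 16 0.024 0.026 -0.012 0.014
-0.0 147 0.024 0.027 -0.012 0.014
0.01 132 0.025 0.043 -0.006 0.013
0.02 46 0.015 0.065 -0.005 0.012
0.03 454 0.065 0.07 -0.008 0.009
0.04 1298 0.021 0.12 -0.03 0.03
0.05 3800 0.02 0.115 -0.03 0.03
```

View pics/w7.png

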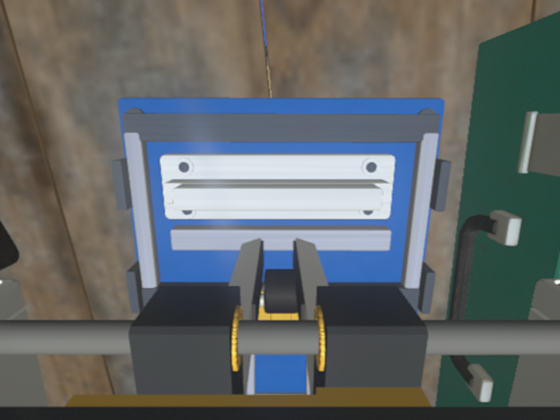

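The button (281,290) has dropped past the brass nose; wire slope puts the bar at about x 0.030, z 0.03. Draw back to the post.

>>> move_arm --pt "-0.8 -0.06 0 0.02 0 0 0" --pt "-0.8 -0.12 0 0.02 0 0 0" --pt "-0.8 -0.18 0 0.02 0 0 0" --pt "-0.8 -0.22 0 0.02 0 0 0" --pt "-0.8 -0.22 0 0.02 0 0 0"

```text
time_s: 16.4
ee_pos: [0.5918, 0.067, 0.0465]
eef_rot: [3.141, -0.002, 1.471]
force: [2.8, 8.4, -0.6]
grip_width: 0.0177
grip_force: 25.0
```

>>> move_arm --pt "-0.8 -0.03 0 0 0 0 0" --pt "-0.8 -0.05 0 0 0 0 0" --pt "-0.8 -0.05 0 0 0 0 0"

```text
time_s: 16.7
ee_pos: [0.5916, 0.0647, 0.0466]
eef_rot: [3.141, -0.002, 1.471]
force: [2.0, 10.3, 0.9]
grip_width: 0.0174
grip_force: 25.0
```

>>> move_arm --pt "-0.4 0 0 0 0 0 0" --pt "-0.4 0 0 0 0 0 0" --pt "-0.4 0 0 0 0 0 0" --pt "-0.4 0 0 -0.6 0 0 0" --pt "-0.4 0.4 0 -1.5 0 0 0" --pt "-0.4 0.8 0 -2.4 0 0 0" --pt "-0.4 0.8 0 -2.4 0 0 0" --pt "-0.4 0.8 0 -2.4 0 0 0"

```text
time_s: 17.5
ee_pos: [0.5956, 0.1032, 0.1668]
eef_rot: [3.14, -0.0, 1.471]
force: [-0.5, 0.8, -0.3]
grip_width: 0.0281
grip_force: 0.0
```

```bash
python3 - <<'E'
from h import *
T=pose();print(fx(T[:3,3]),ctrl.get_obs()['force'])
im,d=ctrl.camera('wrist'); W=cloud('wrist',d,T); save('w8',im)
P=fx(W.reshape(-1,3));q=P[(abs(P[:,1])<.03)&(P[:,2]>.014)&(P[:,2]<.14)&(P[:,0]<.075)&(P[:,0]>-.13)]
for a in np.arange(-.13,.075,.01):
    s=q[(q[:,0]>=a)&(q[:,0]<a+.01)]
    if len(s): print(round(a,3),len(s),s[:,2].min().round(3),s[:,2].max().round(3),s[:,1].min().round(3),s[:,1].max().round(3))
E
```

```text
[0.07753665 0.00060361 0.16684441] [-0.53302197  0.77284234 -0.33010097]
-0.13 2 0.014 0.035 -0.011 0.011
-0.12 32 0.014 0.07 -0.015 0.015
-0.11 767 0.014 0.074 -0.023 0.024
-0.1 416 0.029 0.07 -0.023 0.024
-0.09 199 0.059 0.067 -0.023 0.024
-0.08 166 0.057 0.065 -0.023 0.024
-0.04 104 0.044 0.051 -0.021 0.022
-0.03 110 0.042 0.047 -0.021 0.022
-0.02 141 0.023 0.045 -0.026 0.028
-0.01 388 0.023 0.043 -0.026 0.028
-0.0 309 0.023 0.043 -0.024 0.026
0.01 289 0.015 0.066 -0.023 0.025
0.02 185 0.06 0.069 -0.01 0.009
0.03 293 0.053 0.069 -0.01 0.009
0.04 143 0.02 0.024 -0.029 0.029
0.05 536 0.019 0.024 -0.03 0.03
0.06 242 0.014 0.025 -0.03 0.03
0.07 296 0.022 0.026 -0.029 0.03
```

View pics/w8.png

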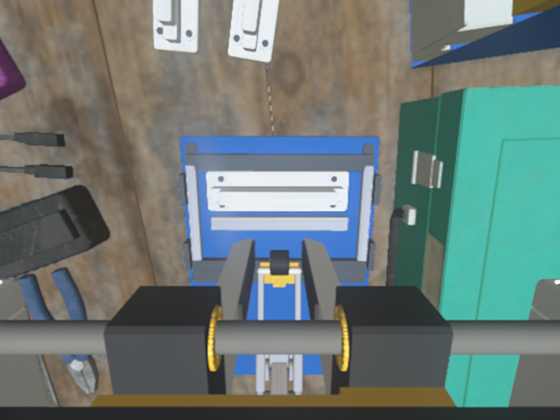

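Released: button (279,262) sits behind the brass hook (280,275), z≈0.057, wires over the keeper. Now closed fingers go in front of the lever.

>>> move_arm --pt "-1 -0.8 0 -0.1 0 0 0" --pt "-1 -1.6 0 -0.1 0 0 0" --pt "-1 -2.3 0 -0.1 0 0 0" --pt "-1 -2.9 0 -0.1 0 0 0" --pt "-1 -2.9 0 0 0 0 0" --pt "-1 -2.9 0 0 0 0 0"

```text
time_s: 18.15
ee_pos: [0.5802, -0.0417, 0.1644]
eef_rot: [-3.138, -0.0, 1.469]
force: [0.6, 0.6, -0.0]
grip_width: 0.001
grip_force: 0.0
```

```bash
python3 - <<'E'
from h import *
T=pose();o=ctrl.get_obs();print(fx(T[:3,3]),o['force'],o['grip_width'])
im,d=ctrl.camera('wrist'); W=cloud('wrist',d,T); P=fx(W.reshape(-1,3))
q=P[(abs(P[:,1])<.012)&(P[:,2]>.06)&(P[:,2]<.15)&(P[:,0]<-.05)&(P[:,0]>-.2)]
for a in np.arange(-.2,-.05,.01):
    s=q[(q[:,0]>=a)&(q[:,0]<a+.01)]
    if len(s): print(round(a,3),len(s),s[:,2].min().round(3),s[:,2].max().round(3))
for n,a,b in(('rib',.048,.058),('jaw/fence',.018,.0235)):
    q=P[(P[:,2]>a)&(P[:,2]<b)&(abs(P[:,1])<.045)&(abs(P[:,1])>.03)&(P[:,0]>.03)&(P[:,0]<.15)];print(n,np.histogram(q[:,0],np.arange(.04,.15,.004))[0])
for cam in('side','top'):
  im,d=ctrl.camera(cam); W=cloud(cam,d)
  for r in ctrl.cut_out(cam,'lever_grip')[:1]: q=fx(W[r['region']]);print(cam,r['score'],r['point'],np.nanpercentile(q,[5,50,95],axis=0).round(3))
E
```

```text
[-0.06821523  0.00153864  0.16439363] [ 0.63525859  0.64060445 -0.04172807] 0.0010458001936106541
-0.14 1 0.127 0.127
-0.13 14 0.125 0.128
rib [  0   0   0   0   0   0   0   0   0   0 192 226 235  88   0   0   0   0
   0   0   0   0   0   0   0   0   0]
jaw/fence [  0  58 159 154 146  53  11 104  31  32  17   0   0   0   0  10  55  53
   0   0   0   0   0   0   0   0   0]
side 0.53 [324.4, 204.2] [[-0.141 -0.009  0.094]
 [-0.133  0.002  0.113]
 [-0.127  0.011  0.127]]
top 0.59 [215.4, 179.9] [[ 0.068 -0.059  0.018]
 [ 0.082  0.007  0.025]
 [ 0.104  0.066  0.055]]
```

>>> move_arm --pt "-1 0 0.02 0.5 0 0 0" --pt "-1 -0.2 0.02 0.83 0 0 0" --pt "-1 -0.5 0.02 0.83 0 0 0" --pt "-1 -0.75 0.02 0.83 0 0 0" --pt "-1 -0.9 0.02 0.83 0 0 0" --pt "-1 -1.06 0.02 0.89 0 0 0" --pt "-1 -1.06 0.02 0.89 0 0 0"

```text
time_s: 19.1
ee_pos: [0.577, -0.095, 0.1225]
eef_rot: [3.14, 0.0, 1.47]
force: [1.0, 0.7, 0.3]
grip_width: 0.0006
grip_force: 0.4
```

>>> move_arm --pt "-1 -0.1 0 0.06 0 0 0" --pt "-1 -0.2 0 0.12 0 0 0" --pt "-1 -0.29 0 0.19 0 0 0" --pt "-1 -0.38 0 0.26 0 0 0" --pt "-1 -0.46 0 0.35 0 0 0" --pt "-1 -0.54 0 0.44 0 0 0" --pt "-1 -0.54 0 0.44 0 0 0"

```text
time_s: 19.8
ee_pos: [0.5739, -0.1215, 0.0993]
eef_rot: [-3.141, 0.0, 1.47]
force: [0.8, 0.3, 1.8]
grip_width: 0.0004
grip_force: 0.7
```

>>> move_arm --pt "-1 -0.06 0 0.1 0 0 0" --pt "-1 -0.11 0 0.19 0 0 0" --pt "-1 -0.16 0 0.3 0 0 0" --pt "-1 -0.19 0 0.41 0 0 0" --pt "-1 -0.19 0 0.41 0 0 0"

```text
time_s: 20.3
ee_pos: [0.5727, -0.1304, 0.0785]
eef_rot: [-3.14, -0.0, 1.471]
force: [-0.1, -0.5, 0.7]
grip_width: 0.0002
grip_force: 0.1
```

>>> move_arm --pt "-1 -0.03 0 0.1 0 0 0" --pt "-1 -0.05 0 0.2 0 0 0" --pt "-1 -0.05 0 0.26 0 0 0" --pt "-1 -0.05 0 0.3 0 0 0" --pt "-1 -0.05 0 0.3 0 0 0"

```text
time_s: 20.8
ee_pos: [0.5727, -0.1327, 0.064]
eef_rot: [-3.141, -0.0, 1.471]
force: [-0.3, 0.7, 0.2]
grip_width: 0.0005
grip_force: 0.0
```

Little force; see where the lever is and press a little further.

>>> move_arm --pt "-1 0 0 0.04 0 0 0" --pt "-1 0 0 0.08 0 0 0" --pt "-1 0 0 0.1 0 0 0" --pt "-1 0 0 0.1 0 0 0"

```text
time_s: 21.2
ee_pos: [0.5736, -0.133, 0.0615]
eef_rot: [3.139, 0.0, 1.471]
force: [-6.9, 1.0, 19.0]
grip_width: 0.0004
grip_force: 9.6
```

>>> move_arm --pt "-1 0 0 -0.5 0 0 0" --pt "-1 0 0 -1.5 0 0 0" --pt "-1 0 0 -2.5 0 0 0" --pt "-1 0.6 0 -3.5 0 0 0" --pt "-1 1.2 0 -4.2 0 0 0" --pt "-1 1.8 0 -4.6 0 0 0" --pt "-1 1.8 0 -4.6 0 0 0" --pt "-1 1.8 0 -4.6 0 0 0"

```text
time_s: 22.0
ee_pos: [0.5818, -0.043, 0.2892]
eef_rot: [3.141, 0.0, 1.472]
force: [0.5, -0.2, -0.6]
grip_width: 0.0006
grip_force: 0.0
```

```bash
python3 - <<'E'
from h import *
T=pose();print(fx(T[:3,3]))
im,d=ctrl.camera('wrist'); W=cloud('wrist',d,T); save('w9',im); P=fx(W.reshape(-1,3))
for t in('lever_grip','bail_grip'):
  for r in ctrl.cut_out('wrist',t)[:1]: print(t,r['score'],r['point'],np.nanpercentile(fx(W[r['region']]),[5,50,95],axis=0).round(4))
q=P[(P[:,2]>.048)&(P[:,2]<.058)&(abs(P[:,1])<.06)&(P[:,0]>.05)&(P[:,0]<.12)];print('rib',len(q),cv2.minAreaRect(q[:,:2].astype(np.float32)),q[:,2].mean())
q=P[(P[:,2]>.018)&(P[:,2]<.027)&(abs(P[:,1])<.05)&(abs(P[:,1])>.03)&(P[:,0]>.03)&(P[:,0]<.15)];print(np.histogram(q[:,0],np.arange(.04,.15,.004))[0])
s=P[(abs(P[:,1])<.009)&(P[:,0]<-.1)&(P[:,0]>-.2)&(P[:,2]<.2)&(P[:,2]>.03)]
for a in np.arange(-.2,-.1,.01):
    k=s[(s[:,0]>=a)&(s[:,0]<a+.01)]
    if len(k): print(round(a,3),len(k),np.median(k[:,2]).round(4))
E
```

```text
[-6.93096808e-02 -2.12004681e-04  2.89224076e-01]
bail_grip 0.64 [271.9, 132.1] [[-0.0768 -0.0208  0.0221]
 [-0.0092  0.      0.0394]
 [ 0.0224  0.0217  0.0718]]
rib 1109 ((0.0810949057340622, 0.0019449517130851746), (0.012618477456271648, 0.107997365295887), 0.11545524001121521) 0.0537601194249875
[  0  33  96 115 108 115 110 108 100   0   0   0   0  95 112  97 125 106
 122  31   0   0   0   0   0   0   0]
-0.15 46 0.0473
-0.14 91 0.0478
-0.13 92 0.0486
-0.12 91 0.0492
-0.11 96 0.0499
```

View pics/w9.png

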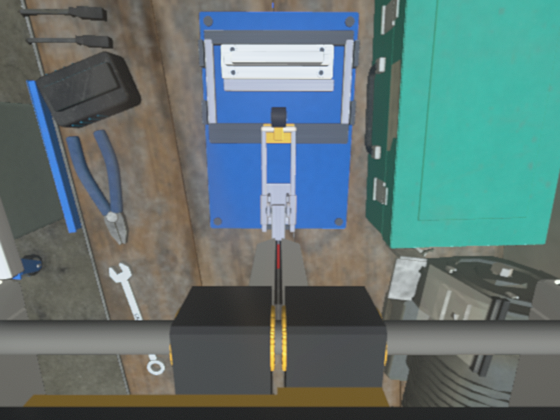

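The lever lies 4° below level (its stop), the bail bar sits behind the brass hook (278,130), and the casting is square against the fence (278,62). Handing in.

```bash
python3 -c "
from station import ctrl
print(ctrl.hand_in())"
```

```text
the job is handed in; nothing more can be done
None
```

The job is handed in at about 22 s: the casting lies rib up and square against the fence, the bail is hooked behind the keeper and the lever is down on its stop. The clamp force on the fence was not measured directly, and no verdict came back.

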